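Click a foil-stamping die into the type holder

TASK

Take the die with the ring motif from the red mat, lay it on the front of the type holder and slide it, nose first, under the brass rails past the sprung ball until it clicks home against the stop, then let go of it. Push with care: the stop is not set at the same place every time, so feel for the click, and neither drop the die on the holder nor ram it into the stop. Leave the other dies, the foil roll and the loupe where they are.

Things in the scene. Friction and masses are not known exactly. Their poses are not given: they have to be found in the camera images.
- die_ring: Die to load: dark ring with centre dot on its brass top, 0.2 to 0.35 kg. Origin: centre of underside; x to its nose (goes in first), y to its left, z up. Aluminium flange 70 (x) x 56 (y) x 10 high, red strip on its tail, nose corners chamfered 8 long x 4.5 deep. On it a block 50 (x) x 34 (y), top 40 above the origin (motif 1.5 more). Bystander dies have the same shape.
- die_grip (a point): Point on die_ring's vertical axis, 37 above its underside: a good TCP height for gripping the block across its 34 width (y of the die). Keep the fingertips at least 18 above the underside, so that they pass over the rails.
- die_notch (a point): Mouth of the V notch (10 wide, 4.5 deep, 45 degree flanks) in the left (+y) edge of die_ring's flange: 5 ahead of the origin, at y 28, 5 above the underside. The holder's ball snaps into it.
- die_cross: Bystander on the mat: a die of the same shape with a cross motif. Same origin and axes.
- die_bars: Bystander on the mat: a die of the same shape with a three-bar motif. Same origin and axes.
- mat: Red rubber mat 330 (x) x 125 (y) x 6, fixed. The three dies lie on it in a row along x, in any order, about 105 apart, noses roughly away from the robot. Origin: centre of its underside.
- holder: Type holder, fixed. Origin: centre of underside, at bench height; x = the way the die goes in, y left. Steel plate x -150 to 112, 140 wide, top at z 10, on which the die slides. Two brass rails, x -55 to 64, inner faces y +-28.75 (play 0.75 a side), flared to +-34.75 at x -69. Lips over the flange reach in to y +-21, underside z 21.5, top z 26 (30 at the mouth). Wooden handle at the far end.
- runway (a point): Point on the holder's plate at its x -112, y 0, z 10, in front of the rails: a die set straight down with its underside's centre here lies flat, its nose 8 short of the flare and lips, which begin at x -69; farther in, the lips are in the way from above. Axes as the holder's.
- home (a point): Nominal place of the seated die's origin: holder x 10, y 0, z 10. The stop and ball sit on one slide (aluminium, black clamp knob) that is clamped anywhere up to 14 nearer or farther along x, so the true home is this +-14 in x: feel for it. The ball presses the die 0.75 towards -y.
- ball (a joint): Travel (m) of the sprung ball, 10 diameter, in the left rail, nominally at holder x 16, z 15: 0 free, 0.003 or more while the die's edge holds it back, below 0.002 when in the notch. Nose over ball: push about 6 to 14 N; then some 20 of sliding at 2 to 5 N; the force falls to 0 or below as the ball snaps in over the last 4 and draws the die to the rigid stop. A red pin outside shows the travel.
- foil_roll: Bystander: standing roll of gold foil, 56 diameter, 70 high. Origin: centre of its underside.
- loupe: Bystander: black loupe, 34 diameter, 28 high. Origin: centre of its underside.

How it is judged:
By the outcome, as a careful person would: the job done as asked, in the order asked, and still so for the second after the job is handed in, with the robot touching nothing.
It also fails if it takes over 59 s, if anything falls off the work surface, if the arm or the gripper's body presses on something with over 40 N, if the wrist force passes 120 N, or if a joint passes its speed limit or range.

ROBOT

A 6-joint arm with a two-finger parallel gripper is mounted at the origin on the work surface. World frame = base frame: x ahead of the robot, y to its left, z up, the work surface at z = 0. Lengths are in mm, angles in degrees, forces in N, time in s.
With the tool pointing down it reaches from about 300 to 850 mm from the base axis. Payload 4.2 kg.
Tool frame: the origin (TCP) lies between the finger pads, 19 mm behind the fingertips; this is the grasp point; z points along the fingers, y is the line along which they close (so a half turn about z gives the same grasp; the last joint's range is limited). The gripper opens to 91 mm and grips with 3 to 60 N. Pads are 32 mm wide; open, the fingers measure 118 mm over their backs; the gripper's body (76 mm by 178 mm) begins 60 mm behind the grasp point.
Start: joints at [-78.094, 18.312, 89.639, -0, 72.044, -1.146], TCP at [129.857, -560.159, 232.776] pointing down, gripper open.
Joint ranges: [-177.97, 177.97], [-48.28, 115.42], [12.27, 149.76], [-77.06, 257.06], [2.81, 150.46], [-146.56, 146.56]. Speed limits (degrees/s): [147.25, 147.25, 180, 180, 180, 180].

INTERFACE

Orientations are given as [roll, pitch, yaw] about the fixed x, y, z axes, in that order (R = Rz(yaw) Ry(pitch) Rx(roll)).
In Python, from workcell import env gives the robot as it stands.
- The arm moves only by the shell command python3 -m jog 'ROWS' [FORCE]. ROWS is a JSON object of lists of equal length, an entry for each row: "jaw": the finger opening in mm, from 0 to 91.2; "slide": the shift along the tool's x, y, z in units of 30 mm (1.0 is 30 mm), a list of three; "spin": the turn about the tool's z in units of 8 degrees (1.0 is 8 degrees). In form: {"jaw": [jaw, ...], "slide": [[dx, dy, dz], ...], "spin": [spin, ...]}. A call has 1 to 10 rows; each row shifts and turns the commanded pose from where the row before left it, along the tool's axes as they then stand; what a row does not reach is not made up. A row lasts 1/10 s, in which the tool goes at most 50 mm and 8.59 degrees, less where a joint would pass 70% of its speed; a pose out of reach is approached as far as the arm can. A call is refused whole if a number of a shift passes 1 or a number of a turn 1, either way. A call with a gripper value outside its range is refused whole. The fingers move at their own pace and stop on an object; FORCE is the grip in N (left out, the last holds). Time passes only in rows, so rows that do not move let the fingers close. It gives the time, the measured TCP pose, the force, the opening and the grip force at its end, in the units of the state.
- env.state(): the state, without advancing time (a new reading comes with each control period).
- env.grab_frame(name): name is "scene" or "side" or "wrist"; returns the picture (420x560x3 uint8, red, green, blue); there is no depth.
- env.camera_model(name): a dict with "fx", "fy", "cx", "cy" (pixels), "camera_from_world" (4x4, takes a point from world to camera coordinates). Camera axes: x right, y up, looking along -z (the intrinsics and any distortion apply to the point x, -y, -z); pixel columns grow to the right and rows downward; lengths in mm; the calibration is good to about 2 mm. The wrist camera is an equidistant fisheye: a pixel r from the principal point sees the ray r / f radians off the axis. A picture is of the moment at which its call begins: read the wrist's pose just before it. camera_model takes no time and is no camera call; for the wrist camera it gives the pose at the moment of the call.
- env.job_done(): hands the job in; it is judged then, once.
The state is a dict: "time_s": time; "qpos": joint angles; "qvel": joint speeds; "effort": joint torques, N m; "ee_pos": TCP position; "ee_rot": TCP orientation; "force": force on the tool from outside, world axes, zero at the start; "torque": the same for the moment, N m; "gripper_width": finger opening in mm; "gripper_force": force on a finger pad.
Only numpy, scipy, OpenCV 4.12 (cv2) and the standard library are available. Lean on these libraries where they do the work, as an engineer would, in place of code of your own. Each camera call takes 0.05 s, during which the arm holds its last target. There are 200 camera calls.

## Working session

There is one attempt and no reset: what is moved stays moved. The work goes in short steps, Python scripts to look and compute and a shell command to move; the robot and the scene stay as the last step left them, time stands still between calls to the robot, and variables do not carry over. Pictures are saved under pics/ and viewed, at most 10 in all, crops included, and the job is handed in when it is done.

```bash
ls; mkdir -p pics
python3 - <<'E'
from workcell import env
import cv2,json
s=env.state();print({k:s[k] for k in('time_s','ee_pos','ee_rot','force','gripper_width')})
for n in('scene','side','wrist'):
    m=env.camera_model(n);print(n,{k:(v if not hasattr(v,'tolist') else v.tolist()) for k,v in m.items()})
    cv2.imwrite(f'pics/{n}0.png',env.grab_frame(n)[:,:,::-1])
E
```

```text
pics
{'time_s': 0.0, 'ee_pos': array([ 129.74143187, -559.68763811,  231.96432631]), 'ee_rot': array([-1.79902306e+02, -9.47635041e-04,  1.30512330e+01]), 'force': array([-0.1811071 , -0.16849967, -0.02986183]), 'gripper_width': 91.350065786801}
scene {'fx': 455.1951575670416, 'fy': 455.1951575670416, 'cx': 281.903430806586, 'cy': 212.43463503448808, 'camera_from_world': [[-0.3121721442776216, 0.9498627501673562, 0.017587159566540406, 151.55836457765147], [-0.7433493132639876, -0.2557456478520851, 0.6180824880828413, 386.3423956597105], [0.5915913714778723, 0.1798747326592161, 0.7859164903116015, -1051.1290968788728], [0.0, 0.0, 0.0, 1.0]]}
side {'fx': 385.36243542873495, 'fy': 385.36243542873495, 'cx': 280.1964964812337, 'cy': 213.30103567771124, 'camera_from_world': [[-0.6675555782663515, -0.7444837131645367, -0.010656019811415214, 368.5080710792252], [0.46888663060392205, -0.43146746269296116, 0.7707017297750145, -294.48713451540834], [-0.5783726113556714, 0.509489773665814, 0.6371069713663314, -404.3575962938201], [0.0, 0.0, 0.0, 1.0]]}
wrist {'fx': 325.19226210127806, 'fy': 325.19226210127806, 'cx': 283.56582217299336, 'cy': 206.18417796744717, 'camera_from_world': [[0.2253909062764126, -0.9742658337005958, -0.0022415734612318073, -574.6514266464385], [0.946160410153557, 0.21943638458483242, -0.23796670224716762, 28.08086155304507], [0.232334710333932, 0.05151464261762986, 0.971270726404347, -388.39627963372925], [0.0, 0.0, 0.0, 1.0]]}
```

View pics/scene0.png

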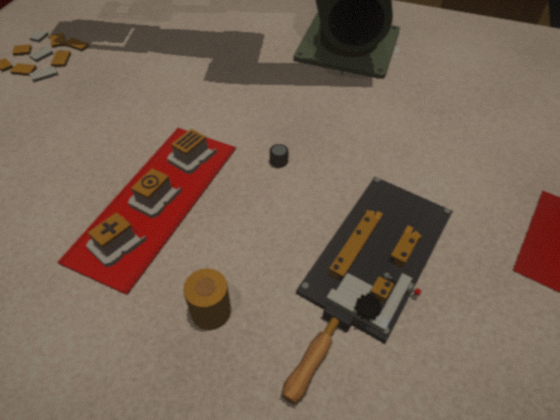

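View pics/side0.png

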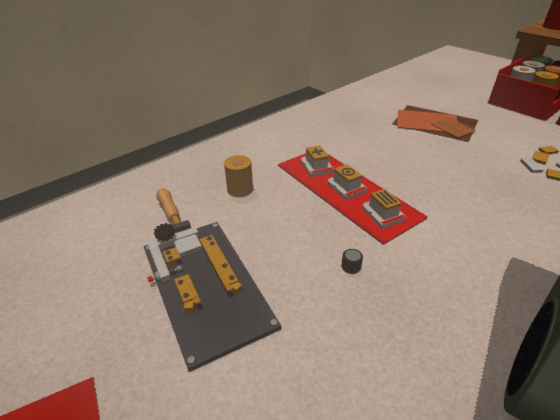

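The scene view shows the ring die in the middle of the mat, with its motif at about (151,182) in scene and (348,173) in side. The holder's plate corners in scene are roughly (377,180), (451,212), (385,334) and (299,288). Next I'll convert these to rough positions.

```bash
cat > h.py <<'E'
from workcell import env
import numpy as np, cv2
def ray(m,u,v,fish=False):
    T=np.array(m['camera_from_world']);R=T[:3,:3];c=-R.T@T[:3,3]
    a=(u-m['cx'])/m['fx'];b=(v-m['cy'])/m['fy']
    if fish:
        r=np.hypot(a,b);k=np.sin(r)/max(r,1e-9);d=np.array([a*k,-b*k,-np.cos(r)])
    else: d=np.array([a,-b,-1.])
    return c,R.T@d
def px(m,u,v,z,fish=False):
    c,d=ray(m,u,v,fish);return c+d*(z-c[2])/d[2]
def proj(m,P,fish=False):
    T=np.array(m['camera_from_world']);p=np.atleast_2d(P)@T[:3,:3].T+T[:3,3]
    x,y,z=p[:,0],-p[:,1],-p[:,2]
    if fish:
        h=np.hypot(x,y);t=np.arctan2(h,z);x,y=x/h*t,y/h*t
    else: x,y=x/z,y/z
    return np.c_[m['fx']*x+m['cx'],m['fy']*y+m['cy']]
E
python3 - <<'E'
from h import *
np.set_printoptions(precision=1,suppress=True)
S=env.camera_model('scene');D=env.camera_model('side')
print('die',px(S,151,182,47.5),px(D,348,173,47.5))
for p in[(377,180),(451,212),(385,334),(299,288)]:print('plate',px(S,*p,10))
for p in[(273,322),(190,362),(146,246),(214,224)]:print('plateD',px(D,*p,10))
print('roll',px(S,207,283,70),'loupe',px(S,279,149,28))
print('stop-slide ends/pin',px(S,417,292,15),px(D,151,279,15))
print('TCP in wrist', proj(env.camera_model('wrist'),env.state()['ee_pos'],True))
E
```

```text
die [ 561.2 -192.9   47.5] [ 553.  -188.2   47.5]
plate [403.8 144.2  10. ]
plate [433.7 271.4  10. ]
plate [674.9 206.8  10. ]
plate [645.7  78.1  10. ]
plateD [407.1 143.9  10. ]
plateD [434.5 266.7  10. ]
plateD [678.2 207.   10. ]
plateD [645.7  84.   10. ]
roll [709.1 -28.6  70. ] loupe [405.  -32.3  28. ]
stop-slide ends/pin [601. 238.  15.] [597.3 238.   15. ]
TCP in wrist [[282.4 260.3]]
```

View pics/wrist0.png

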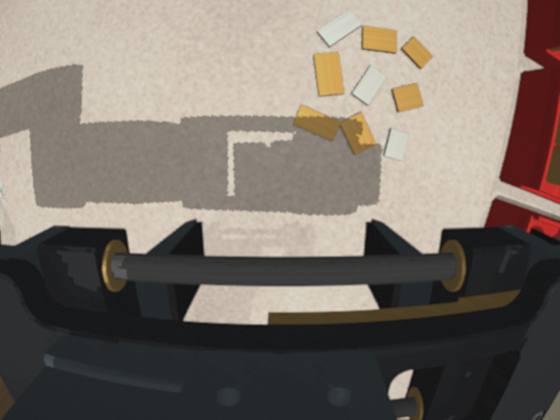

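The wrist camera looks ahead of the TCP, and only bench clutter is in view. I'll move to view the mat from above.

```bash
python3 -m jog '{"jaw":[91,91,91,91,91,91,91,91,91,91],"slide":[[0.95,-0.63,0],[0.95,-0.63,0],[0.95,-0.63,0],[0.95,-0.63,0],[0.95,-0.63,0],[0.95,-0.63,0],[0.95,-0.63,0],[0.95,-0.63,0],[0.95,-0.63,0],[0.95,-0.63,0]],"spin":[0,0,0,0,0,0,0,0,0,0]}'
python3 -m jog '{"jaw":[91,91,91,91,91,91],"slide":[[0.95,-0.63,0],[0.95,-0.63,0],[0.95,-0.63,0],[0.95,-0.63,0],[0,0,0],[0,0,0]],"spin":[0,0,0,0,0,0]}'
python3 - <<'E'
from h import *
m=env.camera_model('wrist');s=env.state();np.save('w1.npy',np.array([m],dtype=object),allow_pickle=True)
print(s['ee_pos'],s['ee_rot'],s['time_s'])
cv2.imwrite('pics/w1.png',env.grab_frame('wrist')[:,:,::-1])
print(proj(m,[557,-190,47],True))
E
```

```text
time_s: 1.15
ee_pos: [365.5, -310.5, 232.6]
ee_rot: [-180.0, 0.0, 13.0]
force: [0.5, 0.0, -0.9]
gripper_width: 90.8
gripper_force: 0.0
time_s: 1.75
ee_pos: [458.7, -211.9, 232.4]
ee_rot: [-180.0, 0.1, 13.2]
force: [-1.3, -0.1, -0.7]
gripper_width: 90.9
gripper_force: 0.0
[ 458.69126041 -211.9353627   232.38407695] [-1.79994329e+02  6.78718199e-02  1.31517503e+01] 1.75
[[284.09129979  93.26839608]]
```

View pics/w1.png

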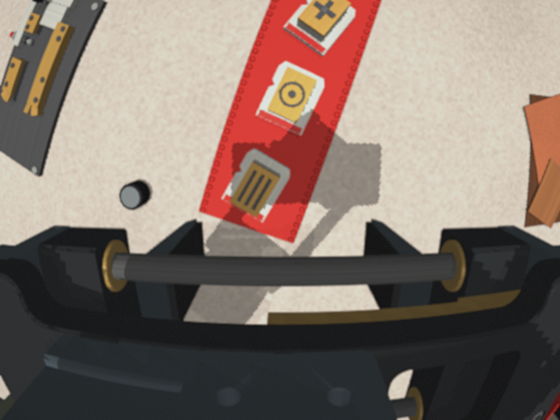

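The ring die's motif is at (291,94). Its tail strip runs along the lower edge near (280,130), so the nose points away from the robot. I'll segment the brass top and rectify it to z=46.

```bash
cat >> h.py <<'E'
def brass(path,m,box,z,fish,lo=(12,90,90),hi=(32,255,255)):
    im=cv2.imread(path);x0,y0,x1,y1=box
    h=cv2.cvtColor(im[y0:y1,x0:x1],cv2.COLOR_BGR2HSV);k=cv2.inRange(h,lo,hi)
    k=cv2.morphologyEx(k,cv2.MORPH_OPEN,np.ones((3,3)))
    cs,_=cv2.findContours(k,cv2.RETR_EXTERNAL,cv2.CHAIN_APPROX_NONE)
    c=max(cs,key=cv2.contourArea)[:,0]+[x0,y0]
    P=np.array([px(m,u,v,z,fish)[:2] for u,v in c])
    return c,P,cv2.minAreaRect(P.astype(np.float32))
E
python3 - <<'E'
from h import *
m=np.load('w1.npy',allow_pickle=True)[0]
c,P,r=brass('pics/w1.png',m,(240,50,340,140),46,True);print(c.min(0),c.max(0),r)
S=env.camera_model('scene')
c,P,r=brass('pics/scene0.png',S,(125,160,180,205),46,False);print(c.min(0),c.max(0),r)
print(px(m,291,94,47.5,True))
im=cv2.imread('pics/w1.png')
a=cv2.resize(im[50:150,230:363],(532,400),interpolation=cv2.INTER_CUBIC);cv2.imwrite('pics/w1c.png',a)
E
```

```text
[269  68] [315 121] ((557.8641357421875, -197.86219787597656), (33.06830978393555, 49.30672073364258), 78.51806640625)
[132 181] [153 195] ((575.646484375, -199.6890869140625), (32.352622985839844, 19.228036880493164), 79.85647583007812)
[ 557.81925376 -197.02124757   47.5       ]
```

View pics/w1c.png

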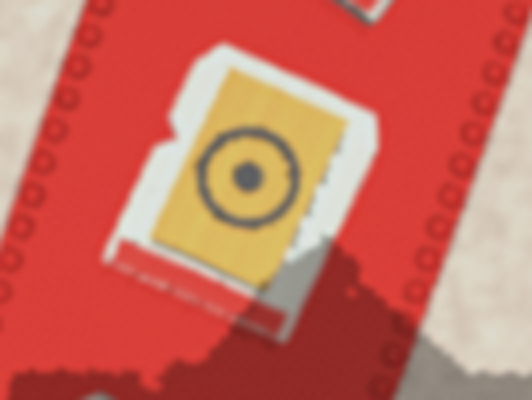

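The rectified top measures 33.1 × 49.3 (true size 34 × 50), centred at (557.8, −197.5) with yaw −11.5°. The V notch is on the left, which agrees. Next: move over the die, spin, and come partway down.

```bash
python3 -m jog '{"jaw":[91,91,91,91,91,91,91,91,91,91],"slide":[[0.83,0.07,0],[0.83,0.07,0],[0.83,0.07,0],[0.84,0.07,0],[0,0,0],[0,0,0],[0,0,0],[0,0,0.5],[0,0,0.5],[0,0,0]],"spin":[0,0,0,0,0.77,0.77,0.77,0.77,0,0]}'
python3 -m jog '{"jaw":[80,80,80,80,80,80,80],"slide":[[0,0,0.9],[0,0,0.9],[0,0,0.9],[0,0,0.9],[0,0,0.9],[0,0,0],[0,0,0]],"spin":[0,0,0,0,0,0,0]}'
python3 -c "
from h import *
s=env.state();p=s['ee_pos'];a=np.radians(s['ee_rot'][2]);d=np.array([557.8,-197.5])-p[:2]
print(p,s['ee_rot'],'tool dx,dy units',(d@[np.cos(a),np.sin(a)])/30,(d@[np.sin(a),-np.cos(a)])/30)"
```

```text
time_s: 2.8
ee_pos: [555.8, -198.8, 200.7]
ee_rot: [-180.0, 0.3, -11.7]
force: [-0.1, 0.3, 0.3]
gripper_width: 91.0
gripper_force: 0.0
time_s: 3.5
ee_pos: [558.2, -198.7, 68.5]
ee_rot: [180.0, -0.0, -11.6]
force: [-0.2, -0.1, 0.0]
gripper_width: 80.0
gripper_force: 0.0
[ 558.20680584 -198.73246851   68.52838115] [ 1.79985750e+02 -3.07996821e-02 -1.16340200e+01] tool dx,dy units -0.021566243179613778 -0.03750373385184726
```

```bash
python3 -m jog '{"jaw":[80,80,80,80,60,45,34,30,30,30],"slide":[[-0.02,-0.03,0.42],[0,0,0.42],[0,0,0],[0,0,0],[0,0,0],[0,0,0],[0,0,0],[0,0,0],[0,0,0],[0,0,0]],"spin":[0,0,0,0,0,0,0,0,0,0]}' 30
python3 -m jog '{"jaw":[30,30,30,30],"slide":[[0,0,0],[0,0,0],[0,0,0],[0,0,0]],"spin":[0,0,0,0]}' 30
```

```text
time_s: 4.5
ee_pos: [557.6, -196.9, 42.6]
ee_rot: [-180.0, -0.0, -11.6]
force: [-0.3, 4.3, -0.1]
gripper_width: 35.0
gripper_force: 0.8
time_s: 4.9
ee_pos: [557.6, -196.8, 42.6]
ee_rot: [-180.0, -0.0, -11.6]
force: [-0.6, 0.3, 1.0]
gripper_width: 33.6
gripper_force: 30.0
```

Gripped, with the block width reading 33.6. The fingertips are only 17.6 above the underside and the rail mouth is 30 high, so I'll regrip about 4.5 higher and then lift.

```bash
python3 -m jog '{"jaw":[50,50,50,50,42,34,30,30,30,30],"slide":[[0,0,0],[0,0,0],[0,0,-0.15],[0,0,0],[0,0,0],[0,0,0],[0,0,0],[0,0,0],[0,0,0],[0,0,0]],"spin":[0,0,0,0,0,0,0,0,0,0]}' 35
python3 -m jog '{"jaw":[30,30,30],"slide":[[0,0,0],[0,0,0],[0,0,0]],"spin":[0,0,0]}' 35
python3 -m jog '{"jaw":[30,30,30,30,30,30,30,30,30],"slide":[[0,0,-0.3],[0,0,-0.8],[0,0,-1],[0,0,-1],[0,0,-1],[0,0,-1],[0,0,-0.8],[0,0,0],[0,0,0]],"spin":[0,0,0,0,0,0,0,0,0]}' 35
```

```text
time_s: 5.9
ee_pos: [557.6, -196.9, 47.0]
ee_rot: [180.0, 0.0, -11.6]
force: [-0.4, -0.4, 0.8]
gripper_width: 33.8
gripper_force: 35.0
time_s: 6.2
ee_pos: [557.6, -196.9, 47.1]
ee_rot: [180.0, 0.0, -11.6]
force: [-0.2, 0.2, 1.8]
gripper_width: 33.8
gripper_force: 35.0
time_s: 7.1
ee_pos: [557.1, -196.7, 223.4]
ee_rot: [-180.0, 0.1, -11.6]
force: [-0.7, -0.6, -4.4]
gripper_width: 33.7
gripper_force: 35.0
```

Die lifted (4.4 N of weight). Moving to view the holder.

```bash
python3 -m jog '{"jaw":[30,30,30,30,30,30,30,30,30,30],"slide":[[-0.3,-0.46,0],[-0.6,-0.92,0],[-0.6,-0.92,0],[-0.6,-0.92,0],[-0.6,-0.92,0],[-0.6,-0.92,0],[-0.6,-0.92,0],[-0.6,-0.92,0],[-0.6,-0.92,0],[-0.6,-0.92,0]],"spin":[0,0,0,0,0,0,0,0,0,0]}'
python3 -m jog '{"jaw":[30,30,30,30,30,30,30],"slide":[[-0.6,-0.92,0],[-0.6,-0.92,0],[-0.6,-0.92,0],[-0.3,-0.46,0],[0,0,0],[0,0,0],[0,0,0]],"spin":[0,0,0,0,0.36,0,0]}'
python3 - <<'E'
from h import *
m=env.camera_model('wrist');s=env.state();np.save('w2.npy',np.array([m],dtype=object),allow_pickle=True)
print(s['ee_pos'],s['ee_rot'],s['force'])
cv2.imwrite('pics/w2.png',env.grab_frame('wrist')[:,:,::-1])
E
```

```text
time_s: 8.1
ee_pos: [440.2, 95.7, 222.3]
ee_rot: [179.9, 0.2, -11.6]
force: [0.2, 0.8, -2.5]
gripper_width: 33.4
gripper_force: 35.0
time_s: 8.8
ee_pos: [399.3, 201.4, 222.9]
ee_rot: [179.9, 0.1, -14.4]
force: [0.3, 0.2, -3.4]
gripper_width: 33.6
gripper_force: 35.0
[399.31183692 201.3561509  222.91759783] [ 1.79902547e+02  1.19713671e-01 -1.43992844e+01] [ 0.33139969  0.2075955  -3.43408259]
```

View pics/w2.png

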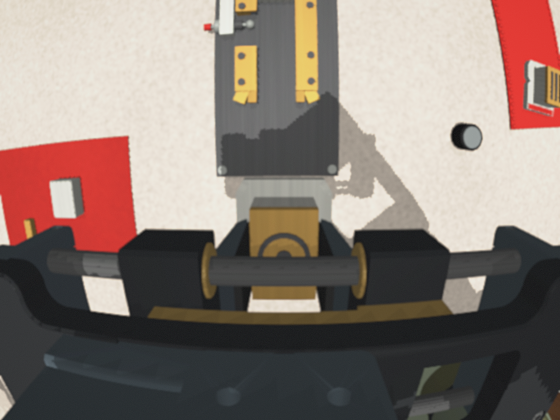

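The plate's front edge runs from about (217,176) to (339,175), with the rails centred near columns 245 and 307 and their mouths near row 98. An enlarged crop will give precise edges.

Run:
```python
import cv2
im=cv2.imread('pics/w2.png')[0:180,195:360]
im=cv2.resize(im,None,fx=3.33,fy=3.33,interpolation=cv2.INTER_CUBIC)
for i in range(0,165,20):cv2.putText(im,str(195+i),(int(i*3.33),590),0,.4,(255,255,255),1);cv2.line(im,(int(i*3.33),575),(int(i*3.33),580),(255,255,255),1)
cv2.imwrite('pics/w2c.png',im);print(im.shape)
```

```text
(599, 549, 3)
```

View pics/w2c.png

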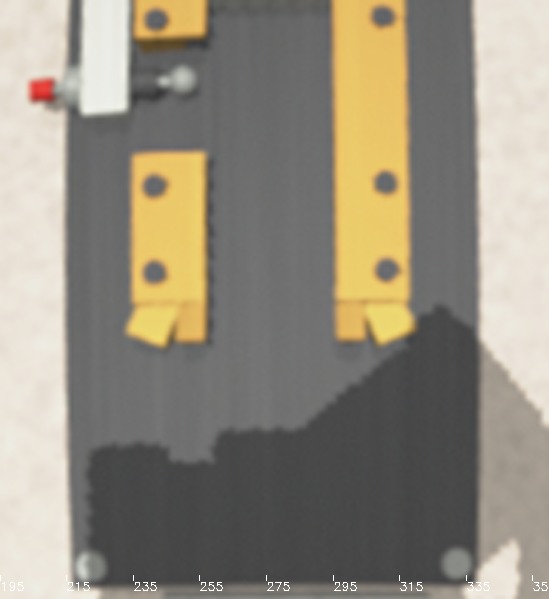

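Run:
```python
from h import *
np.set_printoptions(precision=2,suppress=True)
m=np.load('w2.npy',allow_pickle=True)[0]
f=lambda x,y,z:px(m,195+(x+.5)/3.33-.5,(y+.5)/3.33-.5,z,True)
# (x,y,z, hx or None, hy or None)
F=[(334,5,26,None,-21),(335,150,26,None,-21),(336,298,26,None,-21),(207,155,26,None,21),(207,298,26,None,21),
 (67,60,10,None,70),(70,300,10,None,70),(73,570,10,None,70),(479,80,10,None,-70),(478,290,10,None,-70),(477,570,10,None,-70),
 (150,585,10,-150,None),(400,584,10,-150,None),(372,300,26,-55,None),(170,301,26,-55,None)]
W=[f(*a[:3]) for a in F]
from scipy.optimize import least_squares
def h(p,w):
    c,s=np.cos(p[2]),np.sin(p[2]);d=w[:2]-p[:2];return np.array([c*d[0]+s*d[1],-s*d[0]+c*d[1]])
def res(p):
    r=[]
    for w,a in zip(W,F):
        q=h(p,w)
        if a[3] is not None:r.append(q[0]-a[3])
        if a[4] is not None:r.append(q[1]-a[4])
    return r
o=least_squares(res,[560,170,-.25],loss='soft_l1')
p=o.x;print(p[:2],np.degrees(p[2]));print(np.array(res(p)))
print('ball',h(p,f(183,80,15)),'pin',h(p,f(41,90,15)))
s=env.state();e=s['ee_pos'];print('tcp in holder',h(p,e),'yaw err',np.degrees(p[2])-s['ee_rot'][2])
np.save('holder.npy',p)
```

```text
[557.43 167.41] -14.13376430154088
[ 0.41  0.58  0.59 -0.65 -0.57 -0.13 -2.02 -0.94 -0.13  1.43  0.92  0.48
  0.27 -0.55 -0.21]
ball [23.23 29.31] pin [22.91 77.58]
tcp in holder [-161.24   -5.68] yaw err 0.2993758441801422
```

The fit residuals on the rails are 0.6 mm or less. Holder origin is (557.4, 167.4) with yaw −14.13°, and the ball is near x 23, so I expect home at roughly x 17. Going above the runway and coming down to near contact.

```bash
cat >> h.py <<'E'
def st():
    p=np.load('holder.npy');s=env.state();c,n=np.cos(p[2]),np.sin(p[2]);R=np.array([[c,n],[-n,c]])
    print('t %.2f'%s['time_s'],'H xy',(R@(s['ee_pos'][:2]-p[:2])).round(2),'z %.2f'%s['ee_pos'][2],'dyaw %.2f'%(s['ee_rot'][2]-np.degrees(p[2])),'rp',s['ee_rot'][:2].round(2),'F hold',(R@s['force'][:2]).round(1),'Fz %.1f'%s['force'][2],'T',s['torque'].round(2),'grip %.1f %.1f'%(s['gripper_width'],s['gripper_force']))
E
python3 -m jog '{"jaw":[30,30,30,30,30,30,30,30,30,30],"slide":[[0.82,-0.1,0],[0.82,-0.09,0],[0,0,0.9],[0,0,0.9],[0,0,0.9],[0,0,0.9],[0,0,0.9],[0,0,0.9],[0,0,0],[0,0,0]],"spin":[0,-0.03,0,0,0,0,0,0,0,0]}'; python3 -c "
from h import *
st();cv2.imwrite('pics/s2.png',env.grab_frame('side')[:,:,::-1])
im=cv2.imread('pics/s2.png')[190:370,120:300];cv2.imwrite('pics/s2c.png',cv2.resize(im,None,fx=3.2,fy=3.2,interpolation=cv2.INTER_CUBIC))"
```

```text
time_s: 9.85
ee_pos: [449.7, 194.5, 62.1]
ee_rot: [180.0, 0.0, -14.3]
force: [0.5, 0.3, -2.9]
gripper_width: 33.9
gripper_force: 35.0
t 9.85 H xy [-1.1112e+02 -2.0000e-02] z 62.11 dyaw -0.12 rp [1.7997e+02 3.0000e-02] F hold [0.4 0.4] Fz -2.9 T [0.06 0.05 0.01] grip 33.9 35.0
```

View pics/s2c.png

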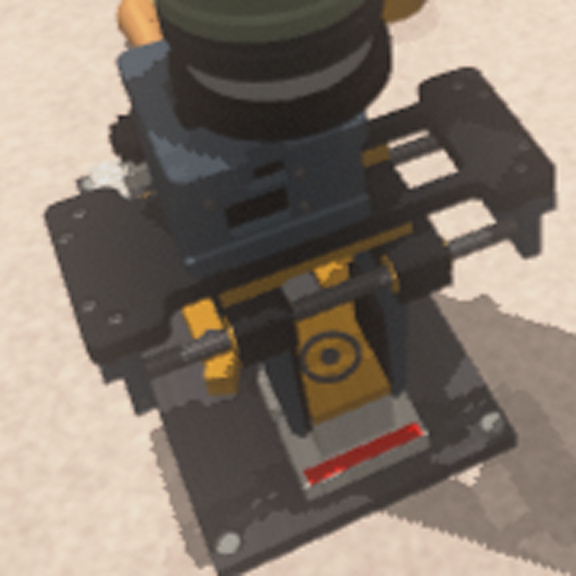

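The die hangs level over the runway, centred between the rails with its red tail strip toward the robot. Lowering gently now.

```bash
python3 -m jog '{"jaw":[30,30,30,30,30,30,30],"slide":[[-0.03,0,0.12],[0,0,0.08],[0,0,0.06],[0,0,0.04],[0,0,0.02],[0,0,0],[0,0,0]],"spin":[0,0,0,0,0,0,0]}'; python3 -c "
from h import *
st()"
```

```text
time_s: 10.6
ee_pos: [448.7, 195.1, 52.4]
ee_rot: [180.0, -0.0, -14.2]
force: [0.3, -0.1, -2.5]
gripper_width: 33.6
gripper_force: 35.0
t 10.60 H xy [-112.21    0.25] z 52.44 dyaw -0.09 rp [180.  -0.] F hold [ 0.3 -0. ] Fz -2.5 T [0.06 0.05 0.04] grip 33.6 35.0
```

```bash
python3 -m jog '{"jaw":[30,30,30],"slide":[[0,0,0.02],[0,0,0],[0,0,0]],"spin":[0,0,0]}'; python3 -c "
from h import *
st()"
```

```text
time_s: 10.9
ee_pos: [448.6, 195.0, 51.8]
ee_rot: [180.0, -0.0, -14.2]
force: [1.1, 0.6, -3.5]
gripper_width: 34.0
gripper_force: 35.0
t 10.90 H xy [-112.24    0.19] z 51.81 dyaw -0.09 rp [179.99  -0.  ] F hold [0.9 0.9] Fz -3.5 T [ 0.05  0.01 -0.07] grip 34.0 35.0
```

```bash
python3 -m jog '{"jaw":[30,30,30,30],"slide":[[0,0,0.015],[0,0,0],[0,0,0],[0,0,0]],"spin":[0,0,0,0]}'; python3 -m jog '{"jaw":[30,30,30,30],"slide":[[0,0,0.015],[0,0,0],[0,0,0],[0,0,0]],"spin":[0,0,0,0]}'; python3 -c "
from h import *
st()"
```

```text
time_s: 11.3
ee_pos: [448.7, 195.0, 51.4]
ee_rot: [180.0, -0.0, -14.2]
force: [-0.6, 0.5, -2.8]
gripper_width: 34.0
gripper_force: 35.0
time_s: 11.7
ee_pos: [448.7, 195.0, 51.0]
ee_rot: [-180.0, -0.0, -14.2]
force: [-0.9, -0.2, -2.0]
gripper_width: 34.0
gripper_force: 35.0
t 11.70 H xy [-112.19    0.25] z 51.02 dyaw -0.09 rp [-1.8e+02 -1.0e-02] F hold [-0.8 -0.4] Fz -2.0 T [0.09 0.01 0.02] grip 34.0 35.0
```

```bash
python3 -m jog '{"jaw":[30,30,30,30],"slide":[[0,0,0.015],[0,0,0],[0,0,0],[0,0,0]],"spin":[0,0,0,0]}';  python3 -c "
from h import *
st()"
```

```text
time_s: 12.1
ee_pos: [448.7, 195.1, 51.0]
ee_rot: [-180.0, -0.0, -14.2]
force: [-1.2, -0.8, 5.6]
gripper_width: 33.6
gripper_force: 35.0
t 12.10 H xy [-112.17    0.27] z 51.02 dyaw -0.09 rp [-1.7999e+02 -2.0000e-02] F hold [-0.9 -1.1] Fz 5.6 T [-0.1   0.33  0.01] grip 33.6 35.0
```

Contact at z 51.0 with about 8 N: the die is lying on the plate. I'll ease off slightly and slide into the flare.

```bash
python3 -m jog '{"jaw":[30,30,30,30,30,30,30,30,30],"slide":[[0.1,0,-0.006],[0.12,0,0],[0.12,0,0],[0.12,0,0],[0.12,0,0],[0.12,0,0],[0.12,0,0],[0.1,0,0],[0,0,0]],"spin":[-0.01,0,0,0,0,0,0,0,0]}';  python3 -c "
from h import *
st()"
```

```text
time_s: 13.0
ee_pos: [476.2, 188.5, 51.0]
ee_rot: [-180.0, -0.0, -14.2]
force: [-1.0, 0.7, 3.9]
gripper_width: 34.2
gripper_force: 35.0
t 13.00 H xy [-83.94   0.57] z 51.01 dyaw -0.04 rp [-1.7996e+02 -5.0000e-02] F hold [-1.1  0.4] Fz 3.9 T [ 0.05  0.32 -0.  ] grip 34.2 35.0
```

```bash
python3 -m jog '{"jaw":[30,30,30,30,30,30,30,30,30,30],"slide":[[0.12,0.003,0],[0.12,0.003,0],[0.12,0,0],[0.12,0,0],[0.12,0,0],[0.12,0,0],[0.12,0,0],[0.12,0,0],[0.12,0,0],[0,0,0]],"spin":[0,0,0,0,0,0,0,0,0,0]}';  python3 -c "
from h import *
st()"
```

```text
time_s: 14.0
ee_pos: [508.0, 180.8, 51.1]
ee_rot: [-179.9, -0.1, -14.2]
force: [-0.7, 3.2, 4.6]
gripper_width: 34.1
gripper_force: 35.0
t 14.00 H xy [-51.22   0.95] z 51.06 dyaw -0.04 rp [-1.799e+02 -1.000e-01] F hold [-1.5  3. ] Fz 4.6 T [ 0.62  0.28 -0.01] grip 34.1 35.0
```

A 3 N push toward +y shows the die rubbing the right rail. I'll shift about 0.6 mm left and go on.

```bash
python3 -m jog '{"jaw":[30,30,30,30,30,30,30,30],"slide":[[0,-0.02,0],[0.1,-0.002,0],[0.12,-0.002,0],[0.12,-0.002,0],[0.12,-0.002,0],[0.1,-0.002,0],[0,0,0],[0,0,0]],"spin":[0,0,0,0,0,0,0,0]}';  python3 -c "
from h import *
st()"
```

```text
time_s: 14.8
ee_pos: [523.7, 177.0, 51.0]
ee_rot: [-180.0, -0.1, -14.1]
force: [-2.5, 2.2, 6.1]
gripper_width: 34.0
gripper_force: 35.0
t 14.80 H xy [-35.07   1.01] z 51.02 dyaw -0.01 rp [-1.7998e+02 -5.0000e-02] F hold [-2.9  1.5] Fz 6.1 T [0.3  0.33 0.  ] grip 34.0 35.0
```

```bash
python3 -m jog '{"jaw":[30,30,30,30,30,30],"slide":[[0,-0.015,-0.006],[0.1,0,0],[0.12,0,0],[0.12,0,0],[0.06,0,0],[0,0,0]],"spin":[-0.03,0,0,0,0,0]}' >/dev/null;  python3 -c "
from h import *
st()"
for i in 1 2 3; do python3 -m jog '{"jaw":[30,30,30],"slide":[[0.04,0,0],[0.04,0,0],[0,0,0]],"spin":[0,0,0]}' >/dev/null;  python3 -c "
from h import *
st()"; done
```

```text
t 15.40 H xy [-23.21   1.13] z 51.03 dyaw 0.23 rp [ 1.7997e+02 -1.0000e-02] F hold [-1.1  0.1] Fz 6.4 T [ 0.2   0.3  -0.01] grip 33.9 35.0
t 15.70 H xy [-21.09   1.13] z 51.01 dyaw 0.23 rp [1.7997e+02 1.0000e-02] F hold [-3.3  0.5] Fz 6.2 T [0.19 0.33 0.03] grip 34.3 35.0
t 16.00 H xy [-18.68   1.13] z 51.06 dyaw 0.23 rp [1.7997e+02 1.0000e-02] F hold [-1.9 -0.5] Fz 6.1 T [ 0.21  0.38 -0.01] grip 33.4 35.0
t 16.30 H xy [-16.28   1.11] z 51.01 dyaw 0.23 rp [1.7997e+02 1.0000e-02] F hold [-2.7 -0. ] Fz 6.0 T [0.2  0.36 0.01] grip 34.0 35.0
```

```bash
python3 -m jog '{"jaw":[30,30,30],"slide":[[0.04,0,-0.006],[0.04,0,0],[0,0,0]],"spin":[0,0,0]}' >/dev/null;  python3 -c "
from h import *
st()"
for i in 1 2 3; do python3 -m jog '{"jaw":[30,30,30],"slide":[[0.04,0,0],[0.04,0,0],[0,0,0]],"spin":[0,0,0]}' >/dev/null;  python3 -c "
from h import *
st()"; done
```

```text
t 16.60 H xy [-13.84   1.13] z 51.03 dyaw 0.23 rp [1.7997e+02 1.0000e-02] F hold [-1.1  0.1] Fz 5.7 T [0.21 0.37 0.02] grip 33.7 35.0
t 16.90 H xy [-11.53   1.14] z 51.03 dyaw 0.23 rp [1.7996e+02 2.0000e-02] F hold [-1.9  0.5] Fz 5.0 T [ 0.23  0.29 -0.06] grip 33.9 35.0
t 17.20 H xy [-10.69   1.06] z 51.07 dyaw 0.17 rp [179.94   0.21] F hold [-6.3  1.2] Fz 8.6 T [ 0.5   0.91 -0.17] grip 33.9 35.0
t 17.50 H xy [-10.04   1.07] z 51.19 dyaw 0.13 rp [179.93   0.41] F hold [-10.9   0.1] Fz 12.4 T [ 0.82  1.64 -0.17] grip 33.4 35.0
```

The nose met the ball at x ≈ −11, with force climbing to 10.9 N. Pressing on in small steps.

```bash
for i in 1 2; do python3 -m jog '{"jaw":[30,30,30],"slide":[[0.03,0,0],[0.03,0,0],[0,0,0]],"spin":[0,0,0]}' >/dev/null;  python3 -c "
from h import *
st()"; done
```

```text
t 17.80 H xy [-9.17  1.05] z 51.22 dyaw 0.12 rp [179.91   0.52] F hold [-13.6   1.8] Fz 13.4 T [ 1.04  2.   -0.08] grip 33.8 35.0
t 18.10 H xy [-8.03  1.07] z 51.28 dyaw 0.12 rp [179.9    0.59] F hold [-14.4   1.9] Fz 14.8 T [ 1.06  2.22 -0.12] grip 33.8 35.0
```

```bash
python3 -m jog '{"jaw":[30,30,30],"slide":[[0.03,0,-0.01],[0.03,0,0],[0,0,0]],"spin":[0,0,0]}' >/dev/null;  python3 -c "
from h import *
st()"; for i in 1 2; do python3 -m jog '{"jaw":[30,30,30],"slide":[[0.03,0,0],[0.03,0,0],[0,0,0]],"spin":[0,0,0]}' >/dev/null;  python3 -c "
from h import *
st()"; done
```

```text
t 18.40 H xy [-6.   1.1] z 51.30 dyaw 0.12 rp [179.9    0.57] F hold [-12.6   1.5] Fz 12.7 T [ 1.05  2.03 -0.1 ] grip 33.8 35.0
t 18.70 H xy [-2.71  1.07] z 51.21 dyaw 0.14 rp [179.92   0.39] F hold [-9.   0.5] Fz 8.4 T [ 0.7   1.37 -0.26] grip 34.0 35.0
t 19.00 H xy [-0.53  1.07] z 51.18 dyaw 0.14 rp [179.92   0.35] F hold [-8.6  0.8] Fz 8.7 T [ 0.7   1.27 -0.22] grip 33.9 35.0
```

Nose is past the ball. I'll slide on in steps and watch for the drop in force, expected around x 13–18.

```bash
python3 -m jog '{"jaw":[30,30,30],"slide":[[0.03,0,-0.006],[0.03,0,0],[0,0,0]],"spin":[0,0,0]}' >/dev/null;  python3 -c "
from h import *
st()"; for i in 1 2 3 4; do python3 -m jog '{"jaw":[30,30,30],"slide":[[0.03,0,0],[0.03,0,0],[0,0,0]],"spin":[0,0,0]}' >/dev/null;  python3 -c "
from h import *
st()"; done
```

```text
t 19.30 H xy [1.28 1.06] z 51.20 dyaw 0.14 rp [179.92   0.36] F hold [-8.2  1.6] Fz 8.0 T [ 0.65  1.16 -0.18] grip 33.8 35.0
t 19.60 H xy [3.08 1.09] z 51.18 dyaw 0.14 rp [179.92   0.36] F hold [-8.9  1.2] Fz 7.9 T [ 0.67  1.2  -0.24] grip 33.6 35.0
t 19.90 H xy [4.89 1.1 ] z 51.17 dyaw 0.15 rp [179.92   0.36] F hold [-6.5  1.3] Fz 8.6 T [ 0.64  1.19 -0.24] grip 33.9 35.0
t 20.20 H xy [6.71 1.09] z 51.19 dyaw 0.15 rp [179.92   0.35] F hold [-7.7  0.3] Fz 8.2 T [ 0.7   1.22 -0.19] grip 33.5 35.0
t 20.50 H xy [8.52 1.09] z 51.19 dyaw 0.15 rp [179.92   0.35] F hold [-7.9  1. ] Fz 7.9 T [ 0.77  1.2  -0.19] grip 34.3 35.0
```

```bash
python3 -m jog '{"jaw":[30,30,30],"slide":[[0.02,0,-0.01],[0.02,0,0],[0,0,0]],"spin":[0,0,0]}' >/dev/null;  python3 -c "
from h import *
st()"; for i in 1 2 3 ; do python3 -m jog '{"jaw":[30,30,30],"slide":[[0.02,0,0],[0.02,0,0],[0,0,0]],"spin":[0,0,0]}' >/dev/null;  python3 -c "
from h import *
st()"; done
```

```text
t 20.80 H xy [9.53 1.11] z 51.22 dyaw 0.14 rp [179.92   0.38] F hold [-7.2  1.1] Fz 6.1 T [ 0.76  1.27 -0.15] grip 33.7 35.0
t 21.10 H xy [10.68  1.1 ] z 51.23 dyaw 0.15 rp [179.92   0.39] F hold [-8.4  0.4] Fz 6.7 T [ 0.74  1.23 -0.23] grip 33.8 35.0
t 21.40 H xy [12.83  1.12] z 51.16 dyaw 0.17 rp [179.93   0.27] F hold [-4.4  1.7] Fz 3.5 T [ 0.48  0.69 -0.22] grip 33.9 35.0
t 21.70 H xy [16.44  1.14] z 51.07 dyaw 0.21 rp [ 1.7995e+02 -1.0000e-02] F hold [ 0.5 -1.1] Fz -1.2 T [-0.03 -0.01 -0.22] grip 33.7 35.0
```

The click: it jumped 3.6 mm and the force fell to zero at x 16.4. A tiny push will confirm the stop.

```bash
for i in 1 2; do python3 -m jog '{"jaw":[30,30,30],"slide":[[0.015,0,0],[0,0,0],[0,0,0]],"spin":[0,0,0]}' >/dev/null;  python3 -c "
from h import *
st()"; done
```

```text
t 22.00 H xy [16.48  1.12] z 51.10 dyaw 0.21 rp [1.7995e+02 4.0000e-02] F hold [ 0.7 -0.6] Fz -4.8 T [-0.06 -0.02 -0.35] grip 34.1 35.0
t 22.30 H xy [16.53  1.13] z 51.16 dyaw 0.22 rp [1.7994e+02 8.0000e-02] F hold [-1.5 -1. ] Fz -7.0 T [-0.11  0.2  -0.34] grip 33.9 35.0
```

It's seated: 0.9 mm more command moved it only 0.09. I'll relax the vertical pull, open a little and check.

```bash
python3 -m jog '{"jaw":[30,30,30],"slide":[[0,0,0.012],[0,0,0],[0,0,0]],"spin":[0,0,0]}' >/dev/null;  python3 -c "
from h import *
st()"; python3 -m jog '{"jaw":[36,40,44,46,46,46,46],"slide":[[0,0,0],[0,0,0],[0,0,0],[0,0,0],[0,0,0],[0,0,0],[0,0,0]],"spin":[0,0,0,0,0,0,0]}' >/dev/null;  python3 -c "
from h import *
st()"
```

```text
t 22.60 H xy [16.52  1.12] z 51.14 dyaw 0.23 rp [1.7994e+02 7.0000e-02] F hold [-2.  -1.4] Fz -6.0 T [-0.32  0.48 -0.32] grip 33.5 35.0
t 23.30 H xy [17.11  1.62] z 51.46 dyaw 0.23 rp [-1.8e+02 -1.0e-02] F hold [-0.2  0.2] Fz 0.0 T [ 0.07 -0.01 -0.01] grip 46.0 0.0
```

Released cleanly, with zero force. Rising straight up and backing away to look.

```bash
python3 -m jog '{"jaw":[46,46,46,46,46,46,46,46,46,46],"slide":[[0,0,-0.2],[0,0,-0.5],[0,0,-1],[0,0,-1],[0,0,-1],[0,0,-1],[0,0,-1],[-1,0,0],[-1,0,0],[-1,0,0]],"spin":[0,0,0,0,0,0,0,0,0,0]}' 
python3 -m jog '{"jaw":[46,46,46,46],"slide":[[-1,0,0],[-1,0,0],[0,0,0],[0,0,0]],"spin":[0,0,0,0]}' >/dev/null
python3 -c "
from h import *
a=env.grab_frame('scene')[:,:,::-1];b=env.grab_frame('wrist')[:,:,::-1]
r=lambda i:cv2.resize(i,(400,400),interpolation=cv2.INTER_CUBIC)
cv2.imwrite('pics/end.png',np.vstack([np.hstack([r(a[160:360,280:480]),r(b[0:210,160:370])]),np.hstack([cv2.resize(a,(267,200)),cv2.resize(b,(533,200))])]))
"
```

```text
time_s: 24.3
ee_pos: [486.0, 186.5, 223.0]
ee_rot: [-180.0, -0.0, -13.9]
force: [0.1, -0.6, -0.3]
gripper_width: 45.9
gripper_force: 0.0
```

View pics/end.png

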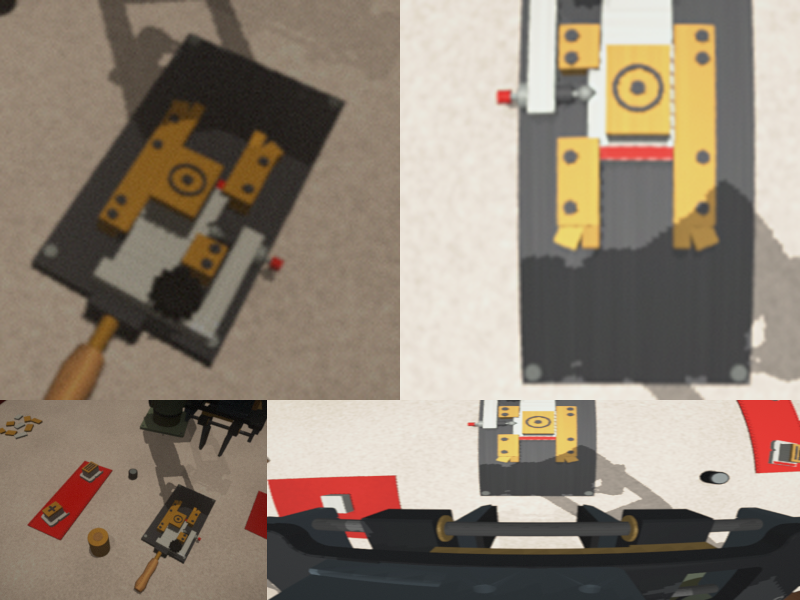

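The ring die sits under the rails, its nose against the stop slide and the ball tip in its notch. The pin is back in, and the other items are where they were. Handing in.

```bash
python3 -c "
from workcell import env
print(env.job_done())"
```

```text
the job is handed in; nothing more can be done
None
```

The ring die is in the holder: it clicked in with its nose against the stop at about holder x 16.5 mm, and I released it and handed the job in at about 25 s; the other dies, the foil roll and the loupe were not moved.

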